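# Turn the rotary vial rack and point out the red-capped sample

### The arm

A 7-joint arm with a two-finger parallel gripper is mounted at the origin on a cart in front of the work surface, level with it; the furniture and walls round the work are solid. World frame = base frame: x ahead of the robot, y to its left, z up, the work surface at z = 0. Lengths are in m, angles in degrees, forces in N, time in s.
With the tool pointing down it reaches from about 0.4 to 0.85 m from the base axis. Payload 10.4 kg.
Tool frame: the origin (TCP) lies midway between the tips of the shut fingers; the grasp point (between the pads) lies 19 mm behind it; z points along the fingers, y is the direction in which the jaws open and shut (so a half turn about z gives the same grasp; the last joint's range is limited). The gripper opens to 87 mm and grips with 3 to 60 N. Pads are 19 mm wide; open, the fingers measure 117 mm over their backs; the gripper's body (75 mm by 190 mm) begins 51 mm behind the grasp point.
Start: joints at [-65.237, 19.034, -3.707, 83.658, 1.238, 77.344, -5.071], TCP at [0.275, 0.561, 0.223] pointing down, gripper open.
Joint ranges: [-148.97, 148.97], [-28.65, 121.19], [-84.17, 76.75], [9.2, 138.47], [-72.65, 252.65], [3.7, 117.97], [-149.18, 149.18]. Speed limits (degrees/s): [127.2, 127.2, 159.86, 159.86, 180, 180, 180].

### API

Orientations are given as a 3x3 rotation matrix whose columns are the frame's x, y, z axes.
In Python, from station import telemetry, optics, workorder gives the robot as it stands.
- The arm moves only by the tool move_arm, never from a script. Its arguments are lists of equal length, an entry for each row: "gripper": the finger opening in mm, from 0 to 87; "travel": the shift along the tool's x, y, z scaled (see below), a list of three; "angular": the turn, a rotation vector about the tool's x, y, z scaled (see below), a list of three. A call has 1 to 5 rows; each row is the pose to reach, as a shift and turn from the pose commanded when the call began, along the tool's axes at that moment; what a row does not reach only later rows make up. The controller multiplies each number of a shift by 250 mm and each number of a turn by 60 degrees. A row lasts 1/12 s, in which the tool goes at most 41.7 mm and 7.16 degrees, less where a joint would pass 70% of its speed; a pose out of reach is approached as far as the arm can. A call with a number of a shift or a turn outside -1 to 1 is refused whole. A call with a gripper value outside its range is refused whole. The fingers move at their own pace and stop on an object; the grip force is fixed at half the most. Time passes only in rows, so rows that repeat a pose let the fingers close. It gives the time, the measured TCP pose, the force and the opening at its end, in the units of the state.
- telemetry.get_state(): the state, without advancing time (a new reading comes with each control period).
- optics.camera(name): name is "scene" or "top" or "wrist"; returns a dict with "color" (384x512x3 uint8, red, green, blue), "K" (3x3 intrinsics, pixels), "R" (3x3) and "t" (3): a world point X has camera coordinates R X + t; the wrist camera has in their place "hand_eye" (4x4, takes a point from camera to tool coordinates, whose origin is the TCP and whose axes are the flange's). Camera axes: x right, y down, z forward; pixel columns grow to the right and rows downward; lengths in m; the calibration is good to about 2 mm. The wrist camera is an equidistant fisheye: a pixel r from the principal point sees the ray r / f radians off the axis. A picture is of the moment at which its call begins: read the wrist's pose just before it. There is no depth.
- workorder.job_done(): hands the job in, once; it reports no verdict.
Trained networks look in a picture, given as the dict that the camera call returned (one of the last four; its "shot" number tells which), for a name from the list of things; names that differ only in an ending like _2 or _b are one class to them, and where a whole thing is asked for, a point or a joint stands for the part that bears it (a point fixed in the world has none). Each returns a list of dicts, best first, with "p" (0 to 1); they miss things now and then, are a little off and sometimes report something else, mostly with a low value. They report only what shows in the picture. A call takes as long as a camera call.
- optics.outline_of(picture, thing): "region" (384x512 bool, what is visible of it) and "box" ([left, top, right, bottom] in pixels, round what is visible of it).
The state is a dict: "clock": time; "joint_pos": joint angles; "dq": joint speeds; "tau": joint torques, N m; "position": TCP position; "tcp_rot": TCP orientation; "wrist_force": force on the tool from outside, world axes, zero at the start; "ft_torque": the same for the moment, N m; "grip_width": finger opening in m.
Only numpy, scipy, OpenCV 4.12 (cv2) and the standard library are available. Lean on these libraries where they do the work, as an engineer would, in place of code of your own. Each camera call takes 0.05 s, during which the arm holds its last target.

### The job

A colleague is coming to take the red-capped sample. Gently push the rotary vial rack round by its yellow peg until the red-capped vial stands at the red arrow, then show which one it is: hold the fingertips about three centimetres straight above its cap for at least two seconds, and finish still pointing there. Touch no vial, leave all of them standing in their cups, and do not disturb the other things on the bench.

Things in the scene. Friction and masses are not known exactly. Their poses are not given: they have to be found in the camera images.
- rack_tray (a joint): turn of the grey tray (96 mm radius, top 22 mm above the worktop) about the upright axis through the origin of vial_rack, rad: 0 at the start, positive anticlockwise from above, range -3.1 to 3.1. Light friction (about 1.5 N at the peg) holds it where it is left. Six blue cups, 31 mm across, rims 40 mm above the worktop, stand 60 degrees apart 62 mm from the axis; four hold a vial.
- vial_rack: the whole rotary vial rack; its white foot (100 mm radius, 12 mm high) is fixed. Origin on the tray's axis at worktop level, z up; its -x axis runs through the red arrow (18 mm long) on the tongue that juts out of the foot to 130 mm from the axis. The arrow points at the pick-up place.
- turning_peg: upright yellow peg on the tray, there to be pushed: 14 mm thick (17 mm at its head), centred 84 mm from the tray's axis, outside the cups; it is a sleeve that spins freely on its own pin. Origin at its foot, z up. At the start it stands on the far side, opposite the arrow, behind an empty cup. It goes round with the tray.
- peg_top (a point): centre of the peg's top, 101 mm above the worktop and 31 mm higher than the vials' caps, so fingertips can push the peg's upper part while passing clear over the vials.
- pickup_place (a point): the pick-up place on the fixed foot's frame: where the centre of a vial's underside is when the vial stands squarely at the arrow, 62 mm from the tray's axis, 24.5 mm above the worktop.
- red_vial: the one glass vial with a red cap, 21 mm across, 45 mm tall, standing loosely in a cup of the tray, 60 or 120 degrees either way from the arrow at the start. Origin at the centre of its underside, z up.
- red_cap_top (a point): centre of the top of the red cap, 45 mm above the vial's underside, about 70 mm above the worktop.
- white_vial_a: white-capped vial, same size, in another cup. Origin at the centre of its underside.
- white_vial_c: white-capped vial, same size, in another cup. Origin at the centre of its underside.
- white_vial_d: white-capped vial, same size, in another cup. Origin at the centre of its underside.
- jar_mint_a: small jar with a mint-green cap, 47 mm across, 83 mm tall, right of the rack. Bystander; origin at the centre of its underside.
- jar_mint_b: second small jar with a mint-green cap, 47 mm across, 83 mm tall, right of the rack. Bystander; origin at the centre of its underside.
- glass_beaker: 50 ml glass beaker, 55 mm across, 66 mm tall, behind the jars. Bystander; origin at the centre of its underside.
- timer: white bench timer with grey and red keys, 62 x 64 x 18 mm, lying left of the rack. Bystander; origin at the centre of its underside.
- petri_dish: clear glass dish with lid, 62 mm across, 15 mm high, behind the rack on the right. Bystander; origin at the centre of its underside.
- marker: white marker with black cap, 135 mm long, 17 mm thick, lying near the front edge on the right. Bystander; origin at the centre of its underside.

How it is judged:
By the outcome, as a careful person would: the job done as asked, in the order asked, and still so for the second after the job is handed in, with the robot touching nothing.
It also fails if it takes over 61 s, if anything falls off the work surface, if the arm or the gripper's body presses on something with over 40 N, if the wrist force passes 120 N, or if a joint passes its speed limit or range.

## Working session

There is one attempt and no reset: what is moved stays moved. The work goes in short steps, Python scripts to look and compute and a tool call to move; the robot and the scene stay as the last step left them, time stands still between calls to the robot, and variables do not carry over. Pictures are saved under pics/ and viewed, and the job is handed in when it is done.

Besides the shell and the picture viewer there is one more tool, called after "Emit:" by a JSON object that holds its "fn" and its "kwargs", one argument or row to a line. move_arm: Moves the arm, as the interface text tells. Shifts and turns lie within -1 to 1; 1 stands for 250 mm of shift or 60 degrees of turn. Its arguments: {"type":"object","properties":{"gripper":{"type":"array"},"travel":{"type":"array"},"angular":{"type":"array"}},"required":["gripper","travel","angular"]}

```bash
mkdir -p pics; ls; cat > h.py <<'E'
import numpy as np, cv2
from station import telemetry, optics, workorder
def save(c,n): cv2.imwrite('pics/'+n+'.png', c['color'][:,:,::-1])
def ray(c,u,v):
    d=np.linalg.inv(c['K'])@np.array([u,v,1.]); R=np.array(c['R']); t=np.array(c['t'])
    return -R.T@t, R.T@d
def at(c,u,v,z):
    o,d=ray(c,u,v); return o+d*(z-o[2])/d[2]
def proj(c,X):
    p=np.array(c['R'])@np.array(X)+np.array(c['t']); q=np.array(c['K'])@p; return q[:2]/q[2]
E
python3 - <<'E'
from h import *
s=telemetry.get_state(); print(s)
for n in('scene','top'):
    c=optics.camera(n); save(c,n+'0'); print(n,c['K'],c['R'],c['t'])
    for th in('vial_rack','turning_peg','red_vial','white_vial_a'):
        for r in optics.outline_of(c,th)[:4]: 
            m=r['region']; ys,xs=np.nonzero(m); print(th,r['p'],r['box'],xs.mean(),ys.mean())
E
```

```text
pics
{'clock': 0.0, 'joint_pos': array([-65.23566957,  19.07091939,  -3.7091467 ,  83.70572946,
         1.23770009,  77.34428767,  -5.07004878]), 'dq': array([ 0.00720291,  0.02385738, -0.08874464,  0.09934164, -0.0053298 ,
       -0.04960909,  0.00995253]), 'tau': array([-1.01581420e-03, -6.23265338e+01,  2.39437725e-02, -3.89899278e+01,
       -6.15045056e-02,  3.98312195e-02,  1.03131570e-04]), 'position': array([0.27437646, 0.56111692, 0.22176784]), 'tcp_rot': array([[-8.98370031e-01,  4.39239073e-01, -5.70060625e-04],
       [ 4.39239439e-01,  8.98369099e-01, -1.29496936e-03],
       [-5.66762900e-05, -1.41375477e-03, -9.99998999e-01]]), 'wrist_force': array([-0.02419455, -0.08443814, -0.0774363 ]), 'ft_torque': array([ 0.015627  , -0.02309976, -0.04675043]), 'grip_width': 0.08681735818880336}
scene [[384.00521664   0.         256.81788777]
 [  0.         384.00521664 186.88524954]
 [  0.           0.           1.        ]] [[ 0.82212444 -0.5690612   0.01675614]
 [-0.39732309 -0.59459586 -0.69899222]
 [ 0.40773248  0.56800098 -0.71493294]] [-0.45601336  0.27621441  1.24418787]

[... 405 characters left out ...]
59.52460085]
 [  0.         462.88882509 191.13567111]
 [  0.           0.           1.        ]] [[ 1.67611932e-02 -9.99852294e-01  3.80165922e-03]
 [-9.76164447e-01 -1.71867108e-02 -2.16350616e-01]
 [ 2.16383997e-01 -8.47501136e-05 -9.76308332e-01]] [-0.02758462  0.55281748  1.49421228]
vial_rack 0.83 [222.7, 162.0, 280.7, 233.2] 254.15952184666116 195.56801319043694
vial_rack 0.58 [363.9, 209.4, 389.2, 221.7] 376.6650246305419 216.0935960591133
red_vial 0.55 [267.2, 193.8, 272.1, 200.6] 271.5882352941176 193.64705882352942
white_vial_a 0.56 [238.0, 202.5, 242.7, 213.0] 242.34285714285716 205.57142857142858
white_vial_a 0.47 [262.6, 172.5, 266.1, 180.0] 264.2413793103448 177.20689655172413
```

```bash
python3 - <<'E'
import cv2
a=cv2.imread('pics/scene0.png');b=cv2.imread('pics/top0.png')
cv2.imwrite('pics/sc1.png',cv2.resize(a[150:240,200:320],None,fx=6,fy=6,interpolation=cv2.INTER_CUBIC))
cv2.imwrite('pics/tp1.png',cv2.resize(b[150:245,195:315],None,fx=6,fy=6,interpolation=cv2.INTER_CUBIC))
E
```

```text
(no output)
```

View pics/scene0.png

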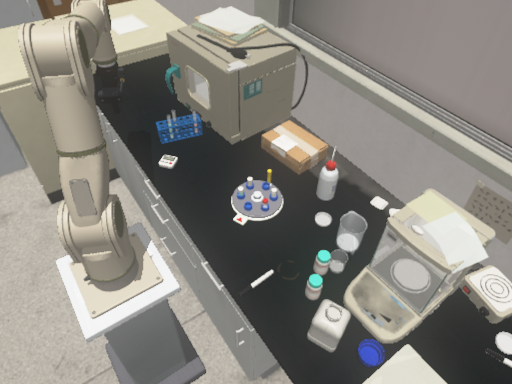

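View pics/top0.png

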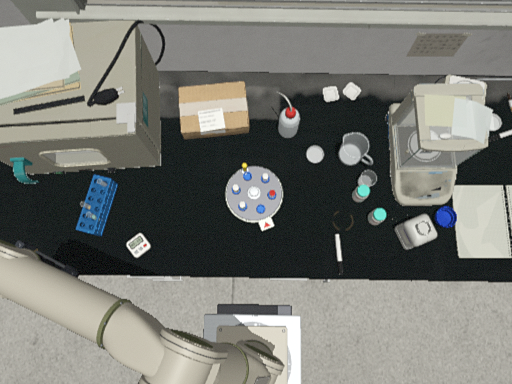

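```bash
sleep 1
```

```text
(no output)
```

View pics/tp1.png

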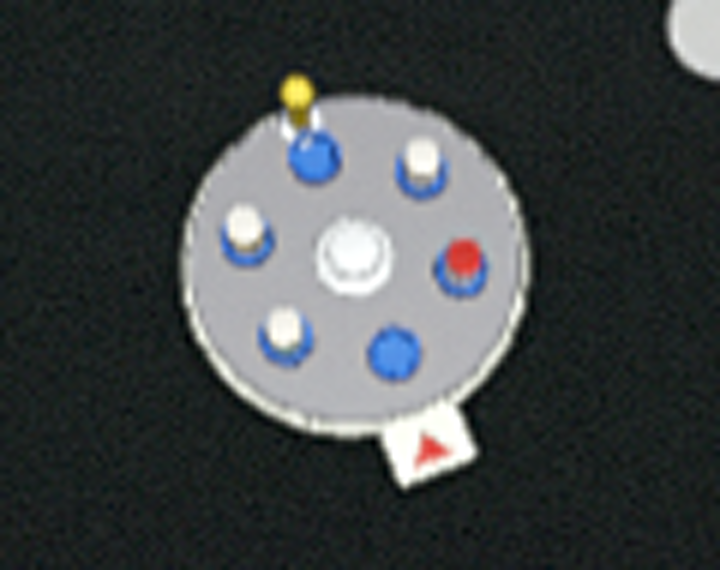

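View pics/sc1.png

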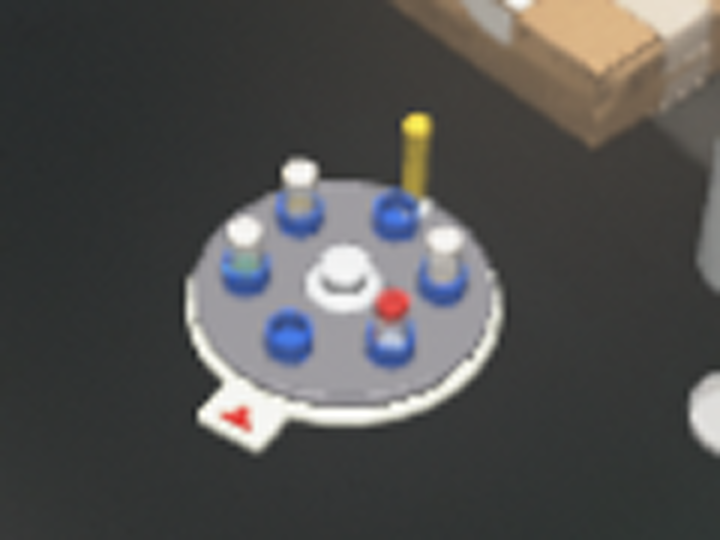

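```bash
python3 - <<'E'
from h import *
c=optics.camera('top'); w=optics.camera('wrist'); print(w['hand_eye'],w['K'])
def meas(c,box):
    im=c['color'].astype(int); u0,v0,u1,v1=box
    sub=im[v0:v1,u0:u1]; r,g,b=sub[...,0],sub[...,1],sub[...,2]
    ms={'yellow':(r>140)&(g>120)&(b<90),'red':(r>150)&(g<100)&(b<100),'blue':(b>130)&(r<110)&(b-r>80),'white':(np.minimum(np.minimum(r,g),b)>195)}
    for k,m in ms.items():
        n,l,st,ce=cv2.connectedComponentsWithStats(m.astype(np.uint8),connectivity=4)
        for i in range(1,n):
            if st[i,4]>=3: print(k,st[i,4],(ce[i]+[u0,v0]).round(2),{z:at(c,*(ce[i]+[u0,v0]),z)[:2].round(4).tolist() for z in(.012,.04,.07,.101)})
print('top');meas(c,(215,155,290,240))
s=optics.camera('scene');print('scene');meas(s,(225,160,290,232))
for b in optics.outline_of(c,'jar_mint_a')[:2]: print(b['box'])
E
```

```text
[[-3.25504723e-04 -9.62994106e-01 -2.69522256e-01  7.33344555e-02]
 [ 9.99999764e-01 -4.76616313e-04  4.95224609e-04 -2.97368178e-04]
 [-6.05357083e-04 -2.69522031e-01  9.62994033e-01 -1.61960796e-01]
 [ 0.00000000e+00  0.00000000e+00  0.00000000e+00  1.00000000e+00]] [[297.31863964   0.         251.25420147]
 [  0.         297.31863964 187.33099686]
 [  0.           0.           1.        ]]
top
yellow 3 [244. 163.] {0.012: [0.6642, 0.0381], 0.04: [0.6562, 0.0371], 0.07: [0.6477, 0.0361], 0.101: [0.6388, 0.035]}
yellow 11 [244.09 165.82] {0.012: [0.654, 0.0376], 0.04: [0.6462, 0.0366], 0.07: [0.6378, 0.0355], 0.101: [0.6291, 0.0344]}
red 24 [271.96 192.29] {0.012: [0.5606, -0.0612], 0.04: [0.5545, -0.0605], 0.07: [0.5479, -0.0596], 0.101: [0.5411, -0.0588]}
red 5 [266.4 224.2] {0.012: [0.4488, -0.0435], 0.04: [0.4447, -0.043], 0.07: [0.4402, -0.0425], 0.101: [0.4357, -0.042]}
blue 51 [247.1  175.76] {0.012: [0.6182, 0.0262], 0.04: [0.611, 0.0254], 0.07: [0.6033, 0.0246], 0.101: [0.5954, 0.0237]}
blue 3 [261. 178.] {0.012: [0.611, -0.0224], 0.04: [0.6039, -0.0224], 0.07: [0.5964, -0.
[... 4213 characters left out ...]
1: [0.4884, 0.0121]}
white 19 [273.63 189.47] {0.012: [0.6388, 0.0065], 0.04: [0.6217, -0.0145], 0.07: [0.6033, -0.0369], 0.101: [0.5842, -0.0602]}
white 89 [256.76 196.12] {0.012: [0.5639, 0.014], 0.04: [0.5487, -0.0072], 0.07: [0.5323, -0.0299], 0.101: [0.5155, -0.0533]}
white 3 [231. 201.] {0.012: [0.4685, 0.0475], 0.04: [0.4557, 0.0255], 0.07: [0.442, 0.0018], 0.101: [0.4279, -0.0226]}
white 3 [282. 202.] {0.012: [0.626, -0.0642], 0.04: [0.6092, -0.0833], 0.07: [0.5911, -0.1039], 0.101: [0.5725, -0.1251]}
white 183 [250.52 215.99] {0.012: [0.4884, -0.0549], 0.04: [0.4752, -0.0743], 0.07: [0.461, -0.0951], 0.101: [0.4463, -0.1165]}
[368.1, 209.1, 388.5, 221.3]
[352.1, 183.8, 370.2, 201.5]
```

```bash
cat >> h.py <<'E'
from scipy.spatial.transform import Rotation as Rn
C=np.array([.5552,.0018])
def to(p,yaw):
    """target pos, yaw (deg) of tool y, tool down -> scaled travel, angular"""
    s=telemetry.get_state(); R=np.array(s['tcp_rot']); a=np.radians(yaw)
    y=np.array([np.cos(a),np.sin(a),0]); z=np.array([0,0,-1.]); T=np.c_[np.cross(y,z),y,z]
    d=np.array(p)-s['position']
    print('t',round(s['clock'],2),'pos',s['position'].round(4),'yaw',np.degrees(np.arctan2(R[1,1],R[0,1])).round(2),'F',s['wrist_force'].round(2))
    print('travel',(R.T@d/.25).round(4),'ang',(Rn.from_matrix(R.T@T).as_rotvec(degrees=True)/60).round(4),'mm',np.linalg.norm(d)*1e3)
E
python3 -c "
from h import *
to([.6171,.0713,.2],112.8)"
```

```text
t 0.7 pos [0.2745 0.5615 0.2226] yaw 63.94 F [1.01 0.19 1.01]
travel [-2.0923 -1.1595  0.0902] ang [ 1.000e-04  0.000e+00 -8.143e-01] mm 598.4558823945518
```

Emit:
{"fn": "move_arm", "kwargs": {
  "gripper": [0, 0, 0, 0, 0],
  "travel": [
    [-0.08, -0.045, 0],
    [-0.2, -0.11, 0.01],
    [-0.34, -0.19, 0.02],
    [-0.48, -0.27, 0.02],
    [-0.62, -0.345, 0.03]
  ],
  "angular": [
    [0, 0, 0],
    [0, 0, 0],
    [0, 0, 0],
    [0, 0, 0],
    [0, 0, 0]
  ]
}}

```text
clock: 1.12
position: [0.3767, 0.4144, 0.2155]
tcp_rot: [[-0.898, 0.439, 0.0], [0.439, 0.898, 0.001], [-0.0, 0.001, -1.0]]
wrist_force: [1.5, 0.2, 0.4]
grip_width: 0.0613
```

Emit:
{"fn": "move_arm", "kwargs": {
  "gripper": [0, 0, 0, 0, 0],
  "travel": [
    [-0.14, -0.077, 0],
    [-0.28, -0.155, 0.01],
    [-0.42, -0.23, 0.02],
    [-0.56, -0.31, 0.02],
    [-0.7, -0.39, 0.03]
  ],
  "angular": [
    [0, 0, 0],
    [0, 0, -0.1],
    [0, 0, -0.2],
    [0, 0, -0.3],
    [0, 0, -0.4]
  ]
}}

```text
clock: 1.53
position: [0.4912, 0.2498, 0.2081]
tcp_rot: [[-1.0, 0.031, 0.001], [0.031, 1.0, 0.001], [-0.001, 0.001, -1.0]]
wrist_force: [1.4, 0.6, -0.4]
grip_width: 0.0286
```

```bash
python3 -c "
from h import *
to([.6171,.0713,.2],112.8)"
```

```text
t 1.53 pos [0.4912 0.2498 0.2081] yaw 88.25 F [ 1.37  0.63 -0.38]
travel [-0.5251 -0.6984  0.0323] ang [ 0.0006  0.001  -0.4092] mm 218.58784724698714
```

Emit:
{"fn": "move_arm", "kwargs": {
  "gripper": [0, 0, 0, 0, 0],
  "travel": [
    [-0.1, -0.13, 0.01],
    [-0.2, -0.27, 0.01],
    [-0.3, -0.4, 0.02],
    [-0.4, -0.52, 0.02],
    [-0.47, -0.62, 0.03]
  ],
  "angular": [
    [0, 0, -0.08],
    [0, 0, -0.16],
    [0, 0, -0.24],
    [0, 0, -0.32],
    [0, 0, -0.4]
  ]
}}

```text
clock: 1.95
position: [0.6039, 0.089, 0.2005]
tcp_rot: [[-0.927, -0.376, 0.001], [-0.376, 0.927, -0.001], [-0.001, -0.001, -1.0]]
wrist_force: [0.5, 1.0, 0.3]
grip_width: 0.0021
```

Emit:
{"fn": "move_arm", "kwargs": {
  "gripper": [0, 0, 0, 0, 0],
  "travel": [
    [0, 0, 0],
    [0, 0, 0],
    [0, 0, 0],
    [0, 0, 0],
    [0, 0, 0]
  ],
  "angular": [
    [0, 0, 0],
    [0, 0, 0],
    [0, 0, 0],
    [0, 0, 0],
    [0, 0, 0]
  ]
}}

```text
clock: 2.37
position: [0.6017, 0.094, 0.2002]
tcp_rot: [[-0.927, -0.375, 0.0], [-0.375, 0.927, 0.001], [-0.0, 0.001, -1.0]]
wrist_force: [0.9, -0.0, -0.8]
grip_width: 0.0004
```

```bash
python3 -c "
from h import *
s=telemetry.get_state()
w=optics.camera('wrist'); save(w,'w1')
np.savez('w1',K=w['K'],he=w['hand_eye'],p=s['position'],R=s['tcp_rot'])
print(s['grip_width'])
to([.6171,.0713,.083],112.8)"
```

```text
0.000354794743375517
t 2.42 pos [0.6018 0.0938 0.2003] yaw 112.04 F [ 0.37 -0.15 -0.44]
travel [-0.0229 -0.1065  0.469 ] ang [ 0.0005  0.0004 -0.0126] mm 120.37600843488603
```

View pics/w1.png

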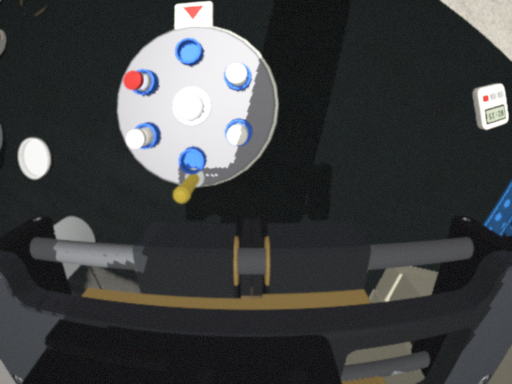

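```bash
cat >> h.py <<'E'
def wat(K,he,p,R,u,v,z):
    x=np.array([u-K[0,2],v-K[1,2]])/K[0,0]; r=np.linalg.norm(x)
    d=np.r_[x/r*np.sin(r),np.cos(r)]
    o=R@he[:3,3]+p; d=R@he[:3,:3]@d
    return (o+d*(z-o[2])/d[2])[:2]
def wmeas(w,s,box=(100,0,300,230)):
    im=w['color'].astype(int); u0,v0,u1,v1=box
    sub=im[v0:v1,u0:u1]; r,g,b=sub[...,0],sub[...,1],sub[...,2]
    ms={'yellow':((r>120)&(g>90)&(b<80),[.101]),'red':((r>140)&(g<90)&(b<90),[.012,.07]),'blue':((b>110)&(r<110)&(b-r>70),[.04]),'white':((np.minimum(np.minimum(r,g),b)>215),[.07,.04])}
    for k,(m,zs) in ms.items():
        n,l,st,ce=cv2.connectedComponentsWithStats(m.astype(np.uint8),connectivity=4)
        for i in range(1,n):
            if st[i,4]>=25:
                bx=st[i]; cb=[u0+bx[0]+bx[2]/2-.5, v0+bx[1]+bx[3]/2-.5]
                for z in zs:
                    P=wat(w['K'],w['hand_eye'],s['position'],s['tcp_rot'],*(ce[i]+[u0,v0]),z)
                    q=P-C
                    print(k,st[i,4],(ce[i]+[u0,v0]).round(1),z,P.round(4),'rad',np.hypot(*q).round(4),'ang',np.degrees(np.arctan2(q[1],q[0])).round(1))
E
python3 - <<'E'
from h import *
s=telemetry.get_state(); w=optics.camera('wrist'); wmeas(w,s)
E
```

```text
yellow 404 [185.  189.4] 0.101 [0.6264 0.0369] rad 0.0794 ang 26.2
red 222 [133.   80.2] 0.012 [ 0.5529 -0.0817] rad 0.0835 ang -91.6
red 222 [133.   80.2] 0.07 [ 0.5497 -0.0573] rad 0.0594 ang -95.3
blue 300 [188.8  50.8] 0.04 [ 0.5008 -0.0201] rad 0.0587 ang -158.1
blue 182 [149.5  83.9] 0.04 [ 0.5494 -0.0491] rad 0.0513 ang -96.5
blue 116 [240.9  84. ] 0.04 [0.5155 0.0466] rad 0.0599 ang 131.5
blue 115 [244.3 127.9] 0.04 [0.5584 0.0678] rad 0.066 ang 87.2
blue 175 [151.9 133.6] 0.04 [ 0.6011 -0.0271] rad 0.0543 ang -32.2
blue 526 [192.2 160.1] 0.04 [0.6128 0.0269] rad 0.0629 ang 23.5
white 13660 [190.5  94.3] 0.07 [0.5441 0.0058] rad 0.0118 ang 160.3
white 13660 [190.5  94.3] 0.04 [ 5.452e-01 -3.000e-04] rad 0.0103 ang -168.0
white 34 [144.6  81.9] 0.07 [ 0.5476 -0.0443] rad 0.0467 ang -99.4
white 34 [144.6  81.9] 0.04 [ 0.549  -0.0555] rad 0.0577 ang -96.1
```

```bash
sed -i 's/^C=.*/C=np.array([.556,.0026])/' h.py; cat >> h.py <<'E'
def behind(th,d,r=.084):
    a=np.radians(th); return C+r*np.array([np.cos(a),np.sin(a)])+d*np.array([-np.sin(a),np.cos(a)])
E
python3 -c "
from h import *
to([*behind(22.8,.042),.085],112.8)"
```

```text
t 2.47 pos [0.6018 0.0935 0.2002] yaw 112.03 F [0.1  0.2  0.12]
travel [-0.0272 -0.0962  0.4609] ang [ 0.0004  0.0004 -0.0128] mm 117.90724228451217
```

Emit:
{"fn": "move_arm", "kwargs": {
  "gripper": [0, 0, 0, 0, 0],
  "travel": [
    [-0.03, -0.09, 0.08],
    [-0.03, -0.09, 0.2],
    [-0.03, -0.09, 0.32],
    [-0.03, -0.09, 0.42],
    [-0.03, -0.09, 0.46]
  ],
  "angular": [
    [0, 0, -0.01],
    [0, 0, -0.01],
    [0, 0, -0.01],
    [0, 0, -0.01],
    [0, 0, -0.01]
  ]
}}

```text
clock: 2.88
position: [0.6154, 0.0746, 0.0814]
tcp_rot: [[-0.923, -0.384, -0.005], [-0.384, 0.923, -0.001], [0.005, 0.001, -1.0]]
wrist_force: [-1.2, -0.5, -0.6]
grip_width: 0.0004
```

Emit:
{"fn": "move_arm", "kwargs": {
  "gripper": [0, 0],
  "travel": [
    [0, 0, 0],
    [0, 0, 0]
  ],
  "angular": [
    [0, 0, 0],
    [0, 0, 0]
  ]
}}

```text
clock: 3.05
position: [0.6178, 0.0746, 0.0859]
tcp_rot: [[-0.923, -0.384, 0.0], [-0.384, 0.923, 0.0], [-0.0, -0.0, -1.0]]
wrist_force: [0.1, -0.3, 0.6]
grip_width: 0.0003
```

```bash
python3 -c "
from h import *
s=telemetry.get_state()
w=optics.camera('wrist'); save(w,'w2')
to([*behind(22.8,.0255),.085],112.8)"
```

```text
t 3.1 pos [0.6184 0.0747 0.0868] yaw 112.56 F [ 0.06 -0.54  0.13]
travel [ 0.0057 -0.067   0.0073] ang [-0.0003  0.0021 -0.004 ] mm 16.904451997146985
```

View pics/w2.png

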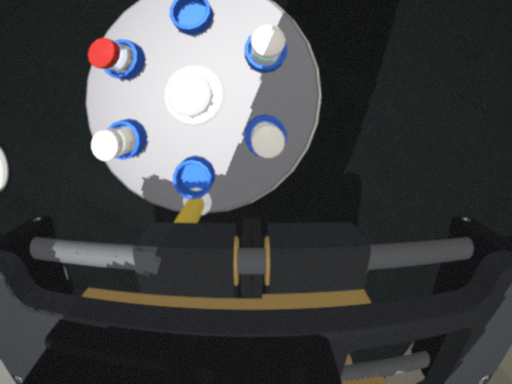

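Emit:
{"fn": "move_arm", "kwargs": {
  "gripper": [0, 0, 0, 0, 0],
  "travel": [
    [0, -0.015, 0.002],
    [0.002, -0.03, 0.004],
    [0.004, -0.045, 0.006],
    [0.005, -0.06, 0.007],
    [0.005, -0.067, 0.007]
  ],
  "angular": [
    [0, 0, 0],
    [0, 0, 0],
    [0, 0, 0],
    [0, 0, 0],
    [0, 0, 0]
  ]
}}

```text
clock: 3.52
position: [0.6231, 0.0572, 0.0836]
tcp_rot: [[-0.924, -0.382, 0.0], [-0.382, 0.924, -0.0], [-0.0, -0.0, -1.0]]
wrist_force: [-0.2, -0.5, -1.0]
grip_width: 0.0005
```

```bash
python3 -c "
from h import *
s=telemetry.get_state()
w=optics.camera('wrist'); save(w,'w3')
to([*behind(22.8,.0235),.085],112.8)"
```

```text
t 3.57 pos [0.6231 0.0571 0.0835] yaw 112.47 F [ 0.14 -0.25 -0.12]
travel [-0.0041 -0.0031 -0.0061] ang [-0.0004  0.0002 -0.0054] mm 1.9918710497715437
```

View pics/w3.png

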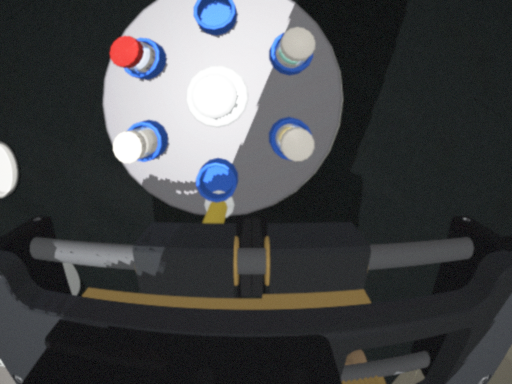

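Fingers are just short of the peg (peg stem at px (215,212), finger centre at u≈252); red cap at (126,52), rack not moved. Now the push along the arc.

Emit:
{"fn": "move_arm", "kwargs": {
  "gripper": [0, 0, 0, 0, 0],
  "travel": [
    [-0.002, -0.006, -0.004],
    [-0.003, -0.012, -0.006],
    [-0.0045, -0.018, -0.006],
    [-0.006, -0.024, -0.006],
    [-0.008, -0.036, -0.006]
  ],
  "angular": [
    [0, 0, 0.017],
    [0, 0, 0.033],
    [0, 0, 0.05],
    [0, 0, 0.067],
    [0, 0, 0.1]
  ]
}}

```text
clock: 3.98
position: [0.6281, 0.0511, 0.0848]
tcp_rot: [[-0.959, -0.284, -0.0], [-0.284, 0.959, 0.0], [-0.0, 0.0, -1.0]]
wrist_force: [0.4, -0.2, -0.2]
grip_width: 0.0006
```

```bash
python3 -c "
from h import *
s=telemetry.get_state()
w=optics.camera('wrist'); save(w,'w4'); wmeas(w,s,(60,0,360,222))
to([*behind(6.8,.0235),.085],96.8)"
```

```text
yellow 354 [225.9 212.1] 0.101 [0.6134 0.0324] rad 0.0647 ang 27.4
red 661 [119.1  60.6] 0.012 [ 0.5471 -0.0873] rad 0.0903 ang -95.7
red 661 [119.1  60.6] 0.07 [ 0.5497 -0.0584] rad 0.0613 ang -95.9
blue 787 [205.   15.9] 0.04 [ 0.5037 -0.0196] rad 0.0568 ang -157.0
blue 395 [280.   54.2] 0.04 [0.5168 0.0383] rad 0.0531 ang 137.7
blue 490 [147.   69.6] 0.04 [ 0.5508 -0.0494] rad 0.0522 ang -95.7
blue 390 [285.1 125.7] 0.04 [0.5639 0.0562] rad 0.0541 ang 81.6
blue 440 [157.7 143.6] 0.04 [ 0.6008 -0.0278] rad 0.0541 ang -34.1
blue 1299 [223.8 178.9] 0.04 [0.6127 0.0255] rad 0.0612 ang 22.0
white 18108 [193.3  85.8] 0.07 [ 0.555  -0.0067] rad 0.0094 ang -96.2
white 18108 [193.3  85.8] 0.04 [ 0.5545 -0.0129] rad 0.0156 ang -95.4
white 104 [139.4  66.4] 0.07 [ 0.5508 -0.0435] rad 0.0464 ang -96.4
white 104 [139.4  66.4] 0.04 [ 0.5497 -0.0559] rad 0.0589 ang -96.2
t 4.03 pos [0.6284 0.0504 0.0848] yaw 106.25 F [-0.16  0.65  0.65]
travel [-0.0155 -0.0649 -0.0008] ang [0.000e+00 1.000e-04 1.575e-01] mm 16.684194676700514
```

View pics/w4.png

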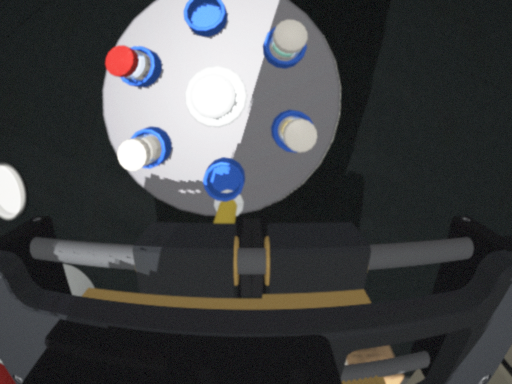

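Emit:
{"fn": "move_arm", "kwargs": {
  "gripper": [0, 0, 0, 0, 0],
  "travel": [
    [-0.0031, -0.012, 0],
    [-0.006, -0.024, 0],
    [-0.008, -0.036, 0],
    [-0.01, -0.048, 0],
    [-0.0115, -0.06, 0]
  ],
  "angular": [
    [0, 0, 0.033],
    [0, 0, 0.067],
    [0, 0, 0.1],
    [0, 0, 0.133],
    [0, 0, 0.167]
  ]
}}

```text
clock: 4.45
position: [0.6352, 0.0379, 0.0848]
tcp_rot: [[-0.994, -0.112, -0.0], [-0.112, 0.994, 0.001], [-0.0, 0.001, -1.0]]
wrist_force: [-0.2, 2.8, 0.2]
grip_width: 0.0005
```

```bash
python3 -c "
from h import *
s=telemetry.get_state()
w=optics.camera('wrist'); save(w,'w5'); wmeas(w,s,(60,0,360,222))
to([*behind(-5,.0235),.085],85)"
```

```text
yellow 342 [227.  212.3] 0.101 [0.6176 0.0226] rad 0.0648 ang 18.0
red 662 [119.2  61.7] 0.012 [ 0.5324 -0.084 ] rad 0.0898 ang -105.3
red 662 [119.2  61.7] 0.07 [ 0.5397 -0.0561] rad 0.0609 ang -105.5
blue 796 [204.4  16.2] 0.04 [ 0.5006 -0.0104] rad 0.0569 ang -166.8
blue 418 [279.4  53.6] 0.04 [0.523  0.0443] rad 0.0531 ang 128.4
blue 471 [147.1  71. ] 0.04 [ 0.5426 -0.0474] rad 0.0517 ang -105.0
blue 396 [285.5 125.7] 0.04 [0.5728 0.0544] rad 0.0544 ang 72.0
blue 424 [158.5 144.2] 0.04 [ 0.5951 -0.0344] rad 0.0538 ang -43.4
blue 1307 [224.6 179.4] 0.04 [0.6159 0.0161] rad 0.0614 ang 12.7
white 16492 [181.7  90.5] 0.07 [ 0.5565 -0.0131] rad 0.0157 ang -88.3
white 16492 [181.7  90.5] 0.04 [ 0.5555 -0.0202] rad 0.0228 ang -91.2
white 106 [139.2  67.5] 0.07 [ 0.5434 -0.0418] rad 0.0462 ang -105.8
white 106 [139.2  67.5] 0.04 [ 0.5402 -0.0538] rad 0.0586 ang -105.6
t 4.5 pos [0.6353 0.0371 0.0848] yaw 96.27 F [-0.03  1.1  -0.01]
travel [-0.0175 -0.0758 -0.001 ] ang [3.000e-04 1.000e-04 1.878e-01] mm 19.458806719025986
```

View pics/w5.png

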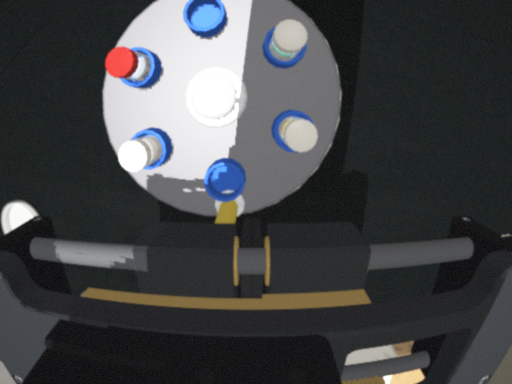

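Emit:
{"fn": "move_arm", "kwargs": {
  "gripper": [0, 0, 0, 0, 0],
  "travel": [
    [-0.002, -0.012, 0],
    [-0.0035, -0.024, 0],
    [-0.0046, -0.0355, 0],
    [-0.0054, -0.0475, 0],
    [-0.0057, -0.0593, 0]
  ],
  "angular": [
    [0, 0, 0.033],
    [0, 0, 0.067],
    [0, 0, 0.1],
    [0, 0, 0.133],
    [0, 0, 0.167]
  ]
}}

```text
clock: 4.92
position: [0.6383, 0.0233, 0.0848]
tcp_rot: [[-0.998, 0.061, 0.0], [0.061, 0.998, 0.001], [-0.0, 0.001, -1.0]]
wrist_force: [0.3, 2.4, 0.7]
grip_width: 0.0001
```

Emit:
{"fn": "move_arm", "kwargs": {
  "gripper": [0, 0, 0, 0, 0],
  "travel": [
    [-0.002, -0.012, 0],
    [-0.0035, -0.024, 0],
    [-0.0046, -0.0355, 0],
    [-0.0054, -0.0475, 0],
    [-0.0057, -0.0593, 0]
  ],
  "angular": [
    [0, 0, 0.033],
    [0, 0, 0.067],
    [0, 0, 0.1],
    [0, 0, 0.133],
    [0, 0, 0.167]
  ]
}}

```text
clock: 5.33
position: [0.6388, 0.0083, 0.0848]
tcp_rot: [[-0.972, 0.234, 0.0], [0.234, 0.972, 0.001], [-0.0, 0.001, -1.0]]
wrist_force: [-0.0, 1.4, -1.0]
grip_width: 0.0002
```

```bash
python3 -c "
from h import *
s=telemetry.get_state()
w=optics.camera('wrist'); save(w,'w6'); wmeas(w,s,(60,0,360,222))
to([*behind(-20,.0155),.085],70)"
```

```text
yellow 246 [227.7 214.4] 0.101 [6.185e-01 1.000e-04] rad 0.0625 ang -2.3
red 648 [122.   65.1] 0.012 [ 0.5044 -0.0692] rad 0.0884 ang -125.7
red 648 [122.   65.1] 0.07 [ 0.52   -0.0459] rad 0.0604 ang -126.6
blue 1298 [209.3  18.7] 0.04 [0.499  0.0119] rad 0.0578 ang 170.8
blue 415 [282.1  59.2] 0.04 [0.54   0.0536] rad 0.0535 ang 107.4
blue 465 [150.1  73.5] 0.04 [ 0.5254 -0.0384] rad 0.0511 ang -126.7
blue 401 [287.1 131.4] 0.04 [0.5902 0.0455] rad 0.0548 ang 51.4
blue 431 [159.6 148.5] 0.04 [ 0.5798 -0.0458] rad 0.0539 ang -63.8
blue 1325 [225.  183.9] 0.04 [ 0.6167 -0.0061] rad 0.0613 ang -8.1
white 13020 [164.9  92.9] 0.07 [ 0.546 -0.023] rad 0.0275 ang -111.3
white 13020 [164.9  92.9] 0.04 [ 0.5424 -0.0311] rad 0.0364 ang -112.0
white 111 [142.3  70.4] 0.07 [ 0.5279 -0.0336] rad 0.0458 ang -127.8
white 111 [142.3  70.4] 0.04 [ 0.5213 -0.0436] rad 0.0578 ang -127.0
t 5.38 pos [0.6388 0.0075 0.0848] yaw 76.27 F [ 0.58  1.26 -1.08]
travel [-0.0237 -0.0727 -0.0008] ang [0.0002 0.0002 0.1046] mm 19.109048330314923
```

View pics/w6.png

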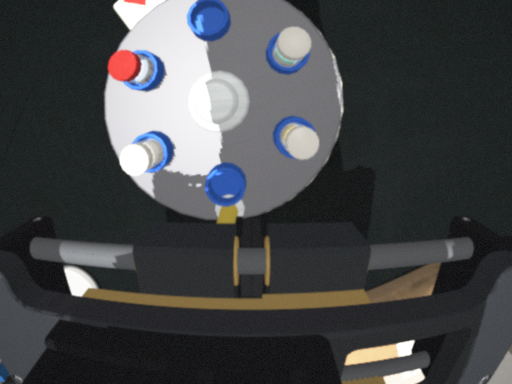

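Emit:
{"fn": "move_arm", "kwargs": {
  "gripper": [0, 0, 0, 0, 0],
  "travel": [
    [-0.001, -0.012, 0],
    [-0.002, -0.024, 0],
    [-0.003, -0.0355, 0],
    [-0.003, -0.0475, 0],
    [-0.003, -0.0593, 0]
  ],
  "angular": [
    [0, 0, 0.033],
    [0, 0, 0.067],
    [0, 0, 0.1],
    [0, 0, 0.133],
    [0, 0, 0.167]
  ]
}}

```text
clock: 5.8
position: [0.6361, -0.0063, 0.0848]
tcp_rot: [[-0.917, 0.399, 0.0], [0.399, 0.917, 0.001], [-0.0, 0.001, -1.0]]
wrist_force: [0.7, 2.2, 0.5]
grip_width: 0.0
```

Emit:
{"fn": "move_arm", "kwargs": {
  "gripper": [0, 0, 0, 0, 0],
  "travel": [
    [-0.001, -0.012, 0],
    [-0.002, -0.024, 0],
    [-0.003, -0.0355, 0],
    [-0.0035, -0.0445, 0],
    [-0.0035, -0.0475, 0]
  ],
  "angular": [
    [0, 0, 0.033],
    [0, 0, 0.067],
    [0, 0, 0.1],
    [0, 0, 0.125],
    [0, 0, 0.133]
  ]
}}

```text
clock: 6.22
position: [0.6321, -0.0181, 0.0848]
tcp_rot: [[-0.852, 0.523, 0.0], [0.523, 0.852, 0.0], [-0.0, 0.0, -1.0]]
wrist_force: [1.9, 1.1, 0.1]
grip_width: 0.0003
```

```bash
python3 -c "
from h import *
s=telemetry.get_state()
w=optics.camera('wrist'); save(w,'w7'); wmeas(w,s,(60,0,360,222))
c=optics.camera('top');save(c,'t7')
to([*behind(-30,.0155),.085],60)
import cv2
b=cv2.imread('pics/t7.png');cv2.imwrite('pics/t7c.png',cv2.resize(b[140:250,190:320],None,fx=5,fy=5,interpolation=cv2.INTER_CUBIC))
"
```

```text
yellow 152 [228.3 216.5] 0.101 [ 0.6115 -0.0199] rad 0.0599 ang -22.0
red 52 [128.   56.2] 0.012 [ 0.4773 -0.0419] rad 0.0904 ang -150.5
red 52 [128.   56.2] 0.07 [ 0.5    -0.0266] rad 0.0631 ang -152.5
red 263 [129.3  71.2] 0.012 [ 0.489  -0.0476] rad 0.0837 ang -143.2
red 263 [129.3  71.2] 0.07 [ 0.5088 -0.0309] rad 0.0578 ang -144.7
blue 1431 [216.2  22.3] 0.04 [0.5054 0.0312] rad 0.0582 ang 150.5
blue 417 [287.   66.1] 0.04 [0.5581 0.0559] rad 0.0534 ang 87.7
blue 418 [156.   75.2] 0.04 [ 0.5136 -0.0244] rad 0.0503 ang -147.5
blue 420 [290.5 138.6] 0.04 [0.603  0.0319] rad 0.0554 ang 31.9
blue 401 [162.4 150.5] 0.04 [ 0.5617 -0.0503] rad 0.0532 ang -83.9
blue 1332 [226.4 188.6] 0.04 [ 0.6102 -0.026 ] rad 0.0613 ang -27.8
white 2106 [322.1  67.4] 0.07 [0.5707 0.0689] rad 0.0679 ang 77.5
white 2106 [322.1  67.4] 0.04 [0.5709 0.0772] rad 0.076 ang 78.7
white 8761 [149.3 104.7] 0.07 [ 0.5345 -0.0313] rad 0.0401 ang -122.4
white 8761 [149.3 104.7] 0.04 [ 0.5286 -0.04  ] rad 0.0507 ang -122.8
white 122 [148.2  72.2] 0.07 [ 0.5171 -0.021 ] rad 0.0455 ang -148.8
white 122 [148.2  72.2] 0.04 [ 0.5082 -0.028 ] rad 0.0568 ang -147.4
white 119 [230.9  83.1] 0.07 [0.5515 0.0172] rad 0.0153 ang 107.2
white 119 [230.9  83.1] 0.04 [0.5484 0.0168] rad 0.0161 ang 118.1
white 466 [219.8  97.8] 0.07 [0.5554 0.0071] rad 0.0046 ang 97.5
white 466 [219.8  97.8] 0.04 [0.553  0.0049] rad 0.0038 ang 141.8
white 43 [152.4 150.3] 0.07 [ 0.5591 -0.0456] rad 0.0483 ang -86.3
white 43 [152.4 150.3] 0.04 [ 0.5573 -0.0567] rad 0.0593 ang -88.7
t 6.32 pos [ 0.632  -0.0181  0.0848] yaw 58.53 F [ 0.22  0.43 -0.84]
travel [-0.0318 -0.0177 -0.0008] ang [ 0.      0.     -0.0245] mm 9.101532928646613
```

View pics/w7.png

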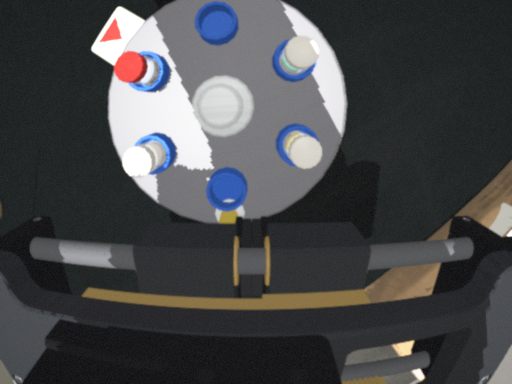

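View pics/t7c.png

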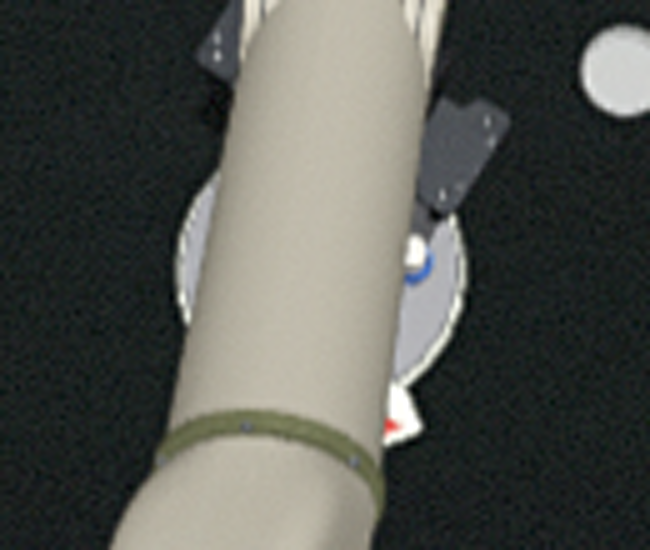

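Emit:
{"fn": "move_arm", "kwargs": {
  "gripper": [0, 0, 0, 0, 0],
  "travel": [
    [-0.0005, -0.006, 0],
    [-0.001, -0.018, 0],
    [-0.001, -0.03, 0],
    [-0.001, -0.039, 0],
    [-0.001, -0.0415, 0]
  ],
  "angular": [
    [0, 0, 0.017],
    [0, 0, 0.05],
    [0, 0, 0.083],
    [0, 0, 0.11],
    [0, 0, 0.117]
  ]
}}

```text
clock: 6.73
position: [0.6267, -0.0273, 0.0848]
tcp_rot: [[-0.781, 0.624, 0.0], [0.624, 0.781, 0.0], [-0.0, 0.0, -1.0]]
wrist_force: [0.3, 1.0, 0.4]
grip_width: 0.0001
```

```bash
cat >> h.py <<'E'
def fine(w,s,box=(60,0,360,222)):
    im=cv2.cvtColor(w['color'],cv2.COLOR_RGB2HSV); u0,v0,u1,v1=box
    h,sa,va=[im[v0:v1,u0:u1,i].astype(int) for i in range(3)]
    red=((h<8)|(h>172))&(sa>150)&(va>70); blue=(h>100)&(h<130)&(sa>150)&(va>60)
    for k,m,zs in(('red',red,(.012,.07)),('blue',blue,(.04,))):
        cs,_=cv2.findContours(m.astype(np.uint8),cv2.RETR_EXTERNAL,cv2.CHAIN_APPROX_NONE)
        for c in cs:
            if cv2.contourArea(c)<60: continue
            (x,y),rr=cv2.minEnclosingCircle(c); M=cv2.moments(c); ce=np.array([M['m10'],M['m01']])/M['m00']
            for z in zs:
                P=wat(w['K'],w['hand_eye'],s['position'],s['tcp_rot'],*(ce+[u0,v0]),z); q=P-C
                print(k,cv2.contourArea(c),(ce+[u0,v0]).round(1),'r',round(rr,1),z,P.round(4),np.hypot(*q).round(4),np.degrees(np.arctan2(q[1],q[0])).round(1))
E
python3 -c "
from h import *
s=telemetry.get_state()
w=optics.camera('wrist'); save(w,'w8'); fine(w,s)
to([*behind(-37,.0155),.085],60)
"
```

```text
red 675.0 [133.2  67.6] r 15.5 0.012 [ 0.4812 -0.0345] 0.0835 -153.6
red 675.0 [133.2  67.6] r 15.5 0.07 [ 0.503  -0.0214] 0.0582 -155.6
red 148.0 [104.9  49. ] r 11.3 0.012 [ 0.4491 -0.0433] 0.1163 -156.8
red 148.0 [104.9  49. ] r 11.3 0.07 [ 0.4788 -0.0281] 0.083 -158.3
blue 1245.5 [227.2 191. ] r 21.1 0.04 [ 0.6059 -0.0331] 0.0613 -35.6
blue 241.0 [167.6 152.2] r 20.0 0.04 [ 0.5565 -0.0484] 0.051 -89.5
blue 273.0 [291.2 140.8] r 20.7 0.04 [0.6057 0.0253] 0.0547 24.6
blue 296.0 [162.2  72.8] r 19.8 0.04 [ 0.5102 -0.0144] 0.0488 -159.7
blue 273.5 [288.2  70.2] r 20.6 0.04 [0.5653 0.0542] 0.0524 79.8
blue 1326.0 [219.9  24.6] r 21.5 0.04 [0.5101 0.0382] 0.0581 142.2
t 6.78 pos [ 0.6267 -0.0273  0.0848] yaw 51.4 F [-0.08  0.94 -0.25]
travel [-0.0385 -0.0116 -0.0008] ang [-0.     -0.     -0.1434] mm 10.066675805144389
```

View pics/w8.png

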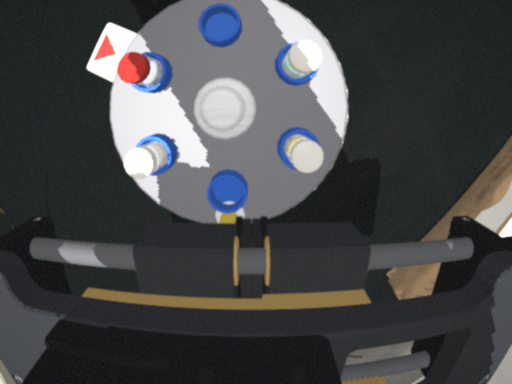

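Emit:
{"fn": "move_arm", "kwargs": {
  "gripper": [0, 0, 0, 0],
  "travel": [
    [0, -0.002, 0],
    [0, -0.003, 0],
    [0, -0.0036, 0],
    [0, -0.0036, 0]
  ],
  "angular": [
    [0, 0, 0.005],
    [0, 0, 0.01],
    [0, 0, 0.01],
    [0, 0, 0.01]
  ]
}}

```text
clock: 7.12
position: [0.6263, -0.0276, 0.0848]
tcp_rot: [[-0.776, 0.631, 0.0], [0.631, 0.776, 0.0], [0.0, 0.0, -1.0]]
wrist_force: [0.4, 0.9, 1.0]
grip_width: 0.0006
```

```bash
python3 -c "
from h import *
s=telemetry.get_state()
w=optics.camera('wrist'); save(w,'w9'); fine(w,s)
"
```

```text
red 674.5 [132.9  68.3] r 15.7 0.012 [ 0.481  -0.0341] 0.0835 -153.9
red 674.5 [132.9  68.3] r 15.7 0.07 [ 0.5028 -0.0211] 0.0582 -156.0
red 150.0 [104.1  50.5] r 11.7 0.012 [ 0.4491 -0.0435] 0.1164 -156.7
red 150.0 [104.1  50.5] r 11.7 0.07 [ 0.4788 -0.0281] 0.0831 -158.3
blue 1241.5 [227.2 191.4] r 20.9 0.04 [ 0.6057 -0.0334] 0.0613 -35.9
blue 238.5 [167.6 153.1] r 19.8 0.04 [ 0.5563 -0.0485] 0.0511 -89.6
blue 277.5 [291.1 141.5] r 20.6 0.04 [0.606  0.0249] 0.0547 24.0
blue 280.0 [162.2  73.2] r 19.7 0.04 [ 0.5101 -0.0139] 0.0487 -160.2
blue 265.5 [287.5  70.4] r 20.4 0.04 [0.5654 0.0539] 0.0522 79.6
blue 1325.0 [219.6  25. ] r 21.5 0.04 [0.5104 0.0385] 0.058 141.8
```

Emit:
{"fn": "move_arm", "kwargs": {
  "gripper": [0, 0, 0, 0, 0],
  "travel": [
    [0, 0.02, 0],
    [0, 0.05, 0],
    [0, 0.06, -0.08],
    [0, 0.06, -0.2],
    [0, 0.06, -0.3]
  ],
  "angular": [
    [0, 0, 0],
    [0, 0, 0],
    [0, 0, 0],
    [0, 0, 0],
    [0, 0, 0]
  ]
}}

```text
clock: 7.58
position: [0.6359, -0.0154, 0.1607]
tcp_rot: [[-0.776, 0.631, -0.001], [0.631, 0.776, -0.0], [0.0, -0.001, -1.0]]
wrist_force: [1.2, -0.4, 0.3]
grip_width: 0.0007
```

```bash
python3 -c "
from h import *
s=telemetry.get_state()
w=optics.camera('wrist'); save(w,'w10'); fine(w,s)
to([.4995,-.022,.16],51); to([.4995,-.022,.16],113);to([.4995,-.022,.16],-10)
"
```

```text
red 316.0 [148.1  79.1] r 10.6 0.012 [ 0.4837 -0.0338] 0.081 -153.3
red 316.0 [148.1  79.1] r 10.6 0.07 [ 0.5015 -0.0218] 0.0597 -155.9
blue 661.0 [217.5 170.8] r 15.4 0.04 [ 0.6065 -0.0341] 0.0624 -36.0
blue 112.5 [171.7 141.4] r 14.2 0.04 [ 0.5552 -0.0501] 0.0527 -90.9
blue 108.0 [267.1 131. ] r 14.9 0.04 [0.6067 0.0276] 0.0565 26.2
blue 124.0 [167.9  83.1] r 14.6 0.04 [ 0.5093 -0.0157] 0.0501 -158.6
blue 105.5 [265.3  81.5] r 15.3 0.04 [0.5688 0.0559] 0.0548 76.5
blue 693.5 [211.5  45.8] r 15.5 0.04 [0.5094 0.039 ] 0.0591 142.0
t 7.63 pos [ 0.6384 -0.0158  0.1665] yaw 50.88 F [ 1.96 -0.5   4.09]
travel [ 0.4153 -0.3699  0.0222] ang [ 0.0043  0.0046 -0.002 ] mm 139.154193560318
t 7.63 pos [ 0.6384 -0.0158  0.1665] yaw 50.88 F [ 1.96 -0.5   4.09]
travel [ 0.4153 -0.3699  0.0222] ang [ 0.0014  0.0065 -1.0354] mm 139.154193560318
t 7.63 pos [ 0.6384 -0.0158  0.1665] yaw 50.88 F [ 1.96 -0.5   4.09]
travel [ 0.4153 -0.3699  0.0222] ang [0.0064 0.0019 1.0146] mm 139.154193560318
```

View pics/w10.png

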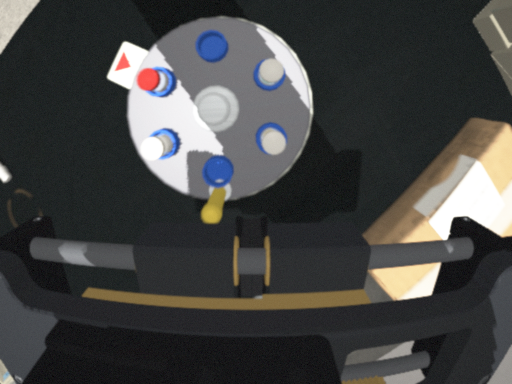

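Emit:
{"fn": "move_arm", "kwargs": {
  "gripper": [0, 0, 0, 0, 0],
  "travel": [
    [0.05, -0.045, 0],
    [0.13, -0.115, 0],
    [0.21, -0.19, 0],
    [0.27, -0.24, 0],
    [0.29, -0.26, 0]
  ],
  "angular": [
    [0, 0, 0],
    [0, 0, 0],
    [0, 0, 0],
    [0, 0, 0],
    [0, 0, 0]
  ]
}}

```text
clock: 8.05
position: [0.5366, -0.0205, 0.1597]
tcp_rot: [[-0.776, 0.631, -0.001], [0.631, 0.776, 0.001], [0.001, 0.0, -1.0]]
wrist_force: [-0.1, -0.5, -0.0]
grip_width: 0.0005
```

Emit:
{"fn": "move_arm", "kwargs": {
  "gripper": [0, 0],
  "travel": [
    [0, 0, 0],
    [0, 0, 0]
  ],
  "angular": [
    [0, 0, 0],
    [0, 0, 0]
  ]
}}

```text
clock: 8.22
position: [0.5394, -0.0203, 0.1602]
tcp_rot: [[-0.776, 0.631, 0.001], [0.631, 0.776, 0.0], [-0.001, 0.001, -1.0]]
wrist_force: [0.6, 1.2, 0.1]
grip_width: 0.0002
```

```bash
python3 -c "
from h import *
s=telemetry.get_state()
w=optics.camera('wrist'); save(w,'w11'); fine(w,s)
to([.4995,-.022,.16],51)
"
```

```text
red 337.0 [221.5 157.4] r 10.9 0.012 [ 0.5045 -0.0325] 0.0623 -145.7
red 337.0 [221.5 157.4] r 10.9 0.07 [ 0.5004 -0.0216] 0.0607 -156.5
blue 154.0 [229.6 202.5] r 14.4 0.04 [ 0.5424 -0.0506] 0.0549 -104.3
blue 172.5 [325.6 200.3] r 14.6 0.04 [0.6024 0.0263] 0.0521 27.0
blue 108.0 [229.2 144.7] r 14.7 0.04 [ 0.4978 -0.0135] 0.0604 -164.5
blue 133.5 [323.9 145.2] r 14.6 0.04 [0.5554 0.0578] 0.0552 90.6
blue 658.5 [278.7 118.2] r 15.2 0.04 [0.5077 0.039 ] 0.0605 143.1
t 8.27 pos [ 0.5397 -0.0204  0.16  ] yaw 50.89 F [ 0.87  0.02 -0.64]
travel [ 1.205e-01 -1.063e-01 -1.000e-04] ang [ 0.0006  0.0007 -0.0018] mm 40.18329262835087
```

View pics/w11.png

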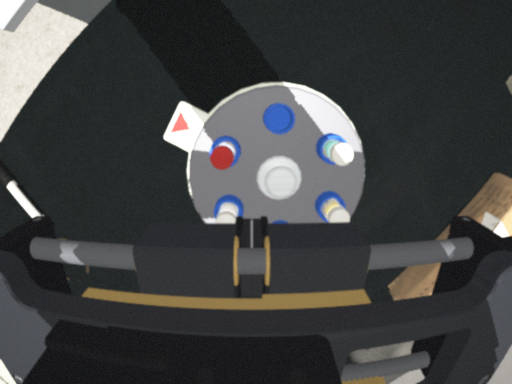

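```bash
python3 -c "
from h import *
s=telemetry.get_state()
w=optics.camera('wrist');
im=cv2.cvtColor(w['color'],cv2.COLOR_RGB2HSV)[105:142,160:202].astype(int)
m=((im[...,0]<10)|(im[...,0]>170))&(im[...,1]>110)
v,u=np.nonzero(m);print(len(u),u.mean()+160,v.mean()+105)
P=wat(w['K'],w['hand_eye'],s['position'],s['tcp_rot'],u.mean()+160,v.mean()+105,.012);print(P)
# hub: foot/tray circle
for c in (C,np.array([.558,.0026]),np.array([.5554,.0018])):
  q=P-c;r=np.array([.5004,-.0216])-c
  print(np.hypot(*q),np.degrees(np.arctan2(q[1],q[0])),np.degrees(np.arctan2(r[1],r[0])))
to([.5,-.0218,.1],51)
"
```

```text
126 179.61904761904762 123.81746031746032
[ 0.44841567 -0.04360341]
0.11708605438257214 -156.75830289551658 -156.47882946744338
0.1189263699423399 -157.13853301707152 -157.21083011400842
0.11622012507572169 -157.00396842938062 -156.95245249194045
t 8.32 pos [ 0.5396 -0.0205  0.1599] yaw 50.88 F [ 0.62  0.16 -0.56]
travel [ 0.1199 -0.1041  0.2393] ang [ 0.0002  0.0006 -0.002 ] mm 71.79861559360229
```

Cap and arrow lie on the same ray within about 0.3°. Moving over the cap, then down to 30 mm above it.

Emit:
{"fn": "move_arm", "kwargs": {
  "gripper": [0, 0, 0, 0, 0],
  "travel": [
    [0.03, -0.025, 0],
    [0.07, -0.06, 0],
    [0.105, -0.09, 0],
    [0.118, -0.102, 0],
    [0.12, -0.104, 0]
  ],
  "angular": [
    [0, 0, 0],
    [0, 0, 0],
    [0, 0, 0],
    [0, 0, 0],
    [0, 0, 0]
  ]
}}

```text
clock: 8.73
position: [0.4983, -0.022, 0.1598]
tcp_rot: [[-0.776, 0.631, -0.0], [0.631, 0.776, 0.0], [0.0, 0.0, -1.0]]
wrist_force: [-0.3, -0.1, -0.2]
grip_width: 0.0007
```

Emit:
{"fn": "move_arm", "kwargs": {
  "gripper": [0, 0, 0, 0, 0],
  "travel": [
    [0, 0, 0.04],
    [0, 0, 0.1],
    [0, 0, 0.16],
    [0, 0, 0.21],
    [0, 0, 0.23]
  ],
  "angular": [
    [0, 0, 0],
    [0, 0, 0],
    [0, 0, 0],
    [0, 0, 0],
    [0, 0, 0]
  ]
}}

```text
clock: 9.15
position: [0.4982, -0.0221, 0.0999]
tcp_rot: [[-0.776, 0.631, -0.002], [0.631, 0.776, -0.001], [0.001, -0.002, -1.0]]
wrist_force: [-0.2, -0.1, 1.0]
grip_width: 0.0006
```

```bash
python3 -c "
from h import *
s=telemetry.get_state()
w=optics.camera('wrist'); save(w,'w12')
c=optics.camera('scene');save(c,'s12');t=optics.camera('top');save(t,'t12')
fine(w,s,(160,60,360,232))
to([.5,-.0218,.1],51)
b=cv2.imread('pics/s12.png');cv2.imwrite('pics/s12c.png',cv2.resize(b[140:240,195:325],None,fx=6,fy=6,interpolation=cv2.INTER_CUBIC))
"
```

```text
red 353.5 [252.8 210.3] r 13.2 0.012 [ 0.5127 -0.0324] 0.0557 -141.1
red 353.5 [252.8 210.3] r 13.2 0.07 [ 0.4962 -0.0192] 0.0637 -159.9
red 159.5 [195.7 165.3] r 10.3 0.012 [ 0.4496 -0.0449] 0.1166 -155.9
red 159.5 [195.7 165.3] r 10.3 0.07 [ 0.4477 -0.0289] 0.1128 -163.8
blue 261.0 [252.3 190.4] r 19.0 0.04 [ 0.4917 -0.016 ] 0.0669 -163.8
blue 1106.5 [318.8 161. ] r 19.9 0.04 [0.5058 0.0386] 0.0618 144.4
t 9.3 pos [ 0.4989 -0.0221  0.102 ] yaw 50.85 F [-0.66  0.13 -0.04]
travel [-0.0026  0.0037  0.0079] ang [-0.0007 -0.0002 -0.0024] mm 2.26799668369445
```

View pics/w12.png

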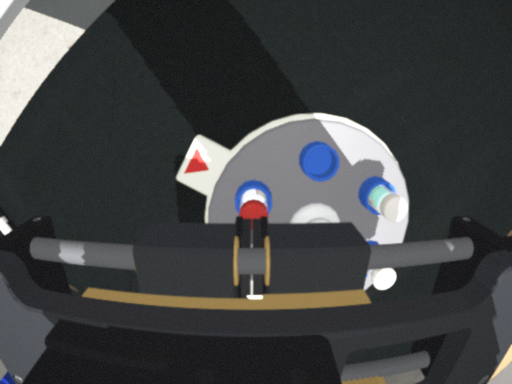

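View pics/s12c.png

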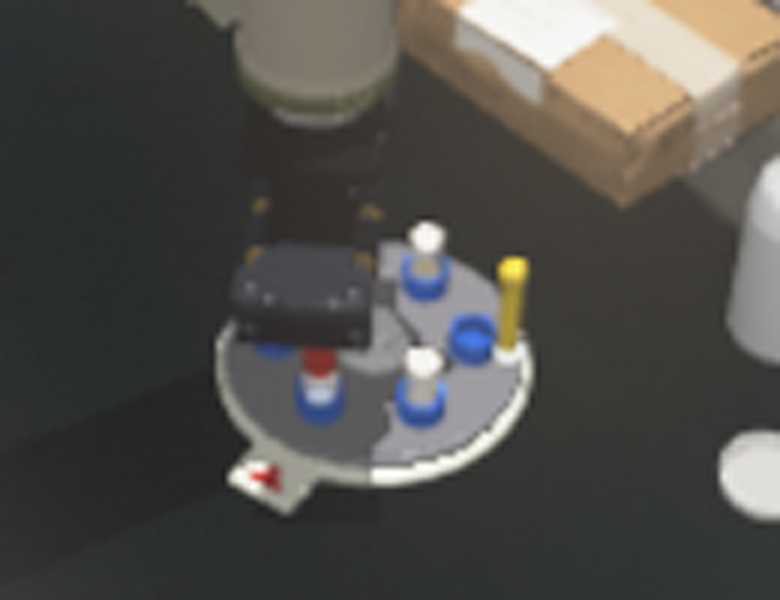

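Emit:
{"fn": "move_arm", "kwargs": {
  "gripper": [0, 0, 0, 0, 0],
  "travel": [
    [-0.0025, 0.0035, 0.004],
    [-0.0025, 0.0035, 0.006],
    [-0.0025, 0.0035, 0.006],
    [-0.0025, 0.0035, 0.006],
    [-0.0025, 0.0035, 0.006]
  ],
  "angular": [
    [0, 0, 0],
    [0, 0, 0],
    [0, 0, 0],
    [0, 0, 0],
    [0, 0, 0]
  ]
}}

```text
clock: 9.72
position: [0.5, -0.0217, 0.1011]
tcp_rot: [[-0.776, 0.631, 0.001], [0.631, 0.776, 0.0], [-0.0, 0.001, -1.0]]
wrist_force: [0.6, -0.6, 0.3]
grip_width: 0.0003
```

Emit:
{"fn": "move_arm", "kwargs": {
  "gripper": [0, 0, 0, 0, 0],
  "travel": [
    [0, 0, 0],
    [0, 0, 0],
    [0, 0, 0],
    [0, 0, 0],
    [0, 0, 0]
  ],
  "angular": [
    [0, 0, 0],
    [0, 0, 0],
    [0, 0, 0],
    [0, 0, 0],
    [0, 0, 0]
  ]
}}

```text
clock: 10.13
position: [0.4998, -0.0217, 0.1008]
tcp_rot: [[-0.776, 0.631, 0.0], [0.631, 0.776, 0.0], [0.0, 0.0, -1.0]]
wrist_force: [0.3, 0.0, -0.1]
grip_width: 0.0005
```

```bash
python3 -c "
from h import *
w=optics.camera('wrist'); save(w,'w13')
im=cv2.cvtColor(w['color'],cv2.COLOR_RGB2HSV)[150:250,225:280].astype(int)
m=((im[...,0]<10)|(im[...,0]>170))&(im[...,1]>130)&(im[...,2]>50)
v,u=np.nonzero(m)
for r in range(v.min(),v.max()+1):
  k=u[v==r]
  if len(k): print(r+150,k.min()+225,k.max()+225,end='; ')
c=optics.camera('scene');save(c,'s13')
b=c['color'][140:240,195:325,::-1];cv2.imwrite('pics/s13c.png',cv2.resize(b,None,fx=6,fy=6,interpolation=cv2.INTER_CUBIC))
for X in([.5,-.0218,.1],[.5,-.0218,.07],[.5,-.0218,.0245]): print(proj(c,X), (proj(c,X)-[195,140])*6)
to([.5,-.0218,.1],51)
"
```

```text
199 247 255; 200 245 257; 201 244 259; 202 242 260; 203 242 261; 204 241 262; 205 240 263; 206 240 263; 207 239 263; 208 239 263; 209 238 264; 210 238 264; 211 238 264; 212 238 265; 213 238 265; 214 238 265; 215 238 265; 216 238 264; 217 242 261; 218 242 260; 219 250 252; 220 251 252; 221 251 251; 222 251 251; 223 251 251; 224 251 251; 225 251 251; 226 251 251; [248.12823218 192.68844038] [318.7693931  316.13064229]
[248.12342738 198.41006426] [318.74056426 350.46038558]
[248.11641745 206.75756871] [318.69850471 400.54541226]
t 10.23 pos [ 0.4998 -0.0217  0.1008] yaw 50.86 F [ 0.41 -0.01  1.24]
travel [-0.0008  0.0001  0.0031] ang [ 0.0001 -0.     -0.0023] mm 0.8087002231379634
```

View pics/s13c.png

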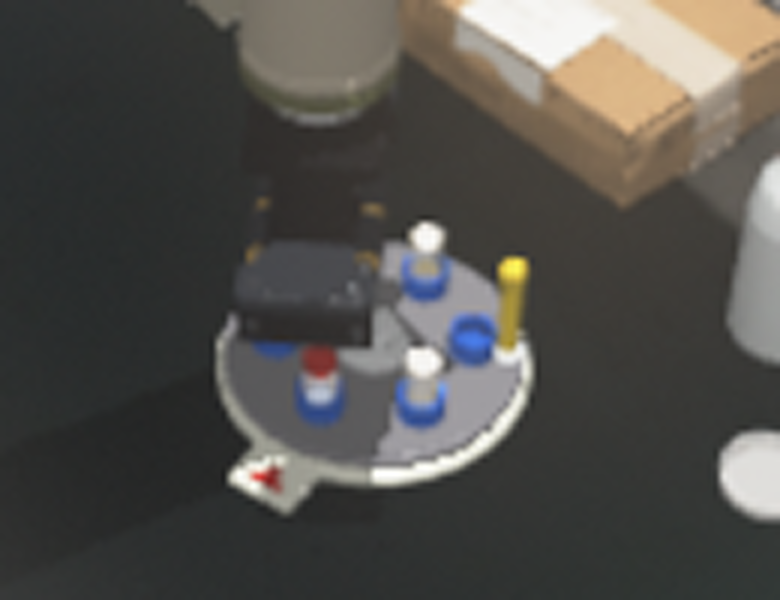

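Emit:
{"fn": "move_arm", "kwargs": {
  "gripper": [0, 0, 0, 0, 0],
  "travel": [
    [0, 0, 0],
    [0, 0, 0],
    [0, 0, 0],
    [0, 0, 0],
    [0, 0, 0]
  ],
  "angular": [
    [0, 0, 0],
    [0, 0, 0],
    [0, 0, 0],
    [0, 0, 0],
    [0, 0, 0]
  ]
}}

```text
clock: 10.65
position: [0.4998, -0.0217, 0.1008]
tcp_rot: [[-0.776, 0.631, 0.0], [0.631, 0.776, 0.0], [0.0, 0.0, -1.0]]
wrist_force: [-0.8, -0.1, -0.1]
grip_width: 0.0004
```

Emit:
{"fn": "move_arm", "kwargs": {
  "gripper": [0, 0, 0, 0, 0],
  "travel": [
    [0, 0, 0],
    [0, 0, 0],
    [0, 0, 0],
    [0, 0, 0],
    [0, 0, 0]
  ],
  "angular": [
    [0, 0, 0],
    [0, 0, 0],
    [0, 0, 0],
    [0, 0, 0],
    [0, 0, 0]
  ]
}}

```text
clock: 11.07
position: [0.4999, -0.0217, 0.1008]
tcp_rot: [[-0.776, 0.631, 0.0], [0.631, 0.776, 0.0], [0.0, 0.0, -1.0]]
wrist_force: [-0.5, 0.5, -0.0]
grip_width: 0.0003
```

Emit:
{"fn": "move_arm", "kwargs": {
  "gripper": [0, 0, 0, 0, 0],
  "travel": [
    [0, 0, 0],
    [0, 0, 0],
    [0, 0, 0],
    [0, 0, 0],
    [0, 0, 0]
  ],
  "angular": [
    [0, 0, 0],
    [0, 0, 0],
    [0, 0, 0],
    [0, 0, 0],
    [0, 0, 0]
  ]
}}

```text
clock: 11.48
position: [0.4998, -0.0217, 0.1008]
tcp_rot: [[-0.776, 0.631, 0.0], [0.631, 0.776, 0.0], [0.0, 0.0, -1.0]]
wrist_force: [1.2, 0.7, -0.1]
grip_width: 0.0002
```

Emit:
{"fn": "move_arm", "kwargs": {
  "gripper": [0, 0, 0, 0, 0],
  "travel": [
    [0, 0, 0],
    [0, 0, 0],
    [0, 0, 0],
    [0, 0, 0],
    [0, 0, 0]
  ],
  "angular": [
    [0, 0, 0],
    [0, 0, 0],
    [0, 0, 0],
    [0, 0, 0],
    [0, 0, 0]
  ]
}}

```text
clock: 11.9
position: [0.4998, -0.0217, 0.1008]
tcp_rot: [[-0.776, 0.631, -0.0], [0.631, 0.776, 0.0], [0.0, 0.0, -1.0]]
wrist_force: [0.0, 0.3, -0.3]
grip_width: 0.0005
```

Emit:
{"fn": "move_arm", "kwargs": {
  "gripper": [0, 0, 0, 0, 0],
  "travel": [
    [0, 0, 0],
    [0, 0, 0],
    [0, 0, 0],
    [0, 0, 0],
    [0, 0, 0]
  ],
  "angular": [
    [0, 0, 0],
    [0, 0, 0],
    [0, 0, 0],
    [0, 0, 0],
    [0, 0, 0]
  ]
}}

```text
clock: 12.32
position: [0.4998, -0.0217, 0.1008]
tcp_rot: [[-0.776, 0.631, -0.0], [0.631, 0.776, 0.0], [0.0, 0.0, -1.0]]
wrist_force: [0.8, 0.1, 0.1]
grip_width: 0.0003
```

Emit:
{"fn": "move_arm", "kwargs": {
  "gripper": [0, 0, 0, 0, 0],
  "travel": [
    [0, 0, 0],
    [0, 0, 0],
    [0, 0, 0],
    [0, 0, 0],
    [0, 0, 0]
  ],
  "angular": [
    [0, 0, 0],
    [0, 0, 0],
    [0, 0, 0],
    [0, 0, 0],
    [0, 0, 0]
  ]
}}

```text
clock: 12.73
position: [0.4998, -0.0217, 0.1008]
tcp_rot: [[-0.776, 0.631, 0.0], [0.631, 0.776, 0.0], [0.0, 0.0, -1.0]]
wrist_force: [0.3, 0.7, -0.2]
grip_width: 0.0006
```

Emit:
{"fn": "move_arm", "kwargs": {
  "gripper": [0, 0, 0, 0, 0],
  "travel": [
    [0, 0, 0],
    [0, 0, 0],
    [0, 0, 0],
    [0, 0, 0],
    [0, 0, 0]
  ],
  "angular": [
    [0, 0, 0],
    [0, 0, 0],
    [0, 0, 0],
    [0, 0, 0],
    [0, 0, 0]
  ]
}}

```text
clock: 13.15
position: [0.4998, -0.0217, 0.1008]
tcp_rot: [[-0.776, 0.631, 0.0], [0.631, 0.776, 0.0], [0.0, 0.0, -1.0]]
wrist_force: [-1.4, -0.0, 0.9]
grip_width: 0.0003
```

```bash
python3 -c "
from h import *
s=telemetry.get_state();w=optics.camera('wrist');fine(w,s,(160,60,360,232))
to([.5,-.0218,.1],51)
print(workorder.job_done())"
```

```text
red 399.5 [251.1 209.4] r 13.5 0.012 [ 0.5132 -0.0329] 0.0556 -140.4
red 399.5 [251.1 209.4] r 13.5 0.07 [ 0.4969 -0.0196] 0.0631 -159.4
red 158.0 [194.2 163.9] r 10.8 0.012 [ 0.4497 -0.0448] 0.1164 -156.0
red 158.0 [194.2 163.9] r 10.8 0.07 [ 0.4481 -0.0288] 0.1124 -163.8
blue 263.0 [250.8 189.2] r 19.1 0.04 [ 0.4922 -0.016 ] 0.0664 -163.7
blue 1096.5 [316.9 159.4] r 19.9 0.04 [0.5059 0.0387] 0.0617 144.2
t 13.2 pos [ 0.4998 -0.0217  0.1008] yaw 50.86 F [-0.68  0.39 -0.41]
travel [-0.0008  0.      0.0031] ang [ 0.0001 -0.0001 -0.0023] mm 0.8096451822892754
the job is handed in; nothing more can be done
None
```

I pushed the rack about 60° clockwise by its yellow peg with the shut fingertips, until the red-capped vial stood at the arrow. The wrist force readings during the push stayed under 3 N. I then backed off, lifted, and held the fingertips about 31 mm above the red cap for over 3 s. The job was handed in at about 13 s with the arm still pointing there.

**Last checks**
- **Alignment:** before the final descent, the cap and the arrow lay on the same ray from the rack's axis to within about 0.3°. The cap's position there was (0.500, -0.022) m, and the fingertips finished within 1–2 mm of it.
- **Vials:** the red vial and two white ones were seen standing in their cups in the last scene picture. The gripper hid the third white vial there; it was last seen standing just before the arm moved over the cap.
- **Disagreements:**
  - The top and wrist cameras differed by 2–3 mm on where the rack's centre is, so I used a value between them.
  - The red-cap position found in the last wrist picture was about 4 mm off, because the fingers partly hid the cap. I relied on the earlier, clear view instead.
- **Other objects:** I did not measure the bystanders again at the end, but the arm's path stayed clear of them and no contact force showed.

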